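# Empty the blue glass bin into its catch pan

### The job

At the glassblower's bench, get the blue glass chunks out of the tipping bin with the blue lid: first swing the lid all the way back over its sprung detent so that it stays open by itself, with the bin still level, then turn the crank on the bin's side to tip the bin forward until all three chunks lie in the pan below. Keep the lid back while tipping and at the end (the bin may be left tipped or level), and leave the amber (orange) lidded bin shut and level.

Things in the scene. Friction and masses are not known exactly. Their poses are not given: they have to be found in the camera images.
- blue_station: Fixed stand of the blue-lidded tipping bin (amber twin about 0.3 m beside it). Origin on the bench below the bin's pivot; -x = pouring side (roughly to the robot), +y = crank side, z up. Pivot along y at z = 115 mm between two grey uprights 128 mm high, 40 mm deep, outer faces at y = +-73 mm. Level aluminium bin: 100 mm wide, mouth x = -20 to +60 mm, z = 85 to 145 mm.
- blue_hinge (a point): Middle of the blue lid's hinge on the bin's rear rim, running along the stand's y: at x = +60, y = 0, z = 145.5 mm in the stand's frame while the bin is level.
- blue_lid (a joint): Angle in rad of the blue lid (82 x 104 x 4 mm, 70 g): 0 shut, 2.2 fully back on its stop, leaning 36 degrees beyond upright away from the pouring side. A spring pulls it shut below 1.5 rad, snaps it to the back stop above 1.5, and holds it there even with the bin tipped. Takes 1 to 2 N at the knob.
- blue_knob (a point): Centre of the blue lid's black crossbar knob: 16 mm diameter, 26 mm long along the stand's y, on a 10 mm wide stem, 106 mm from the hinge beyond the lid's free edge. Shut: x = -46, y = 0, z = 148.5 mm in the stand's frame; moves on a circle about the hinge. Free space below and beside it; pinched by its two ends it can turn between the fingers.
- blue_box (a joint): Tip of the blue bin in rad about its pivot: 0 level (start, on a stop), 2.1 fully tipped forward (stop), mouth facing down to the pan. Its weight keeps it level, and keeps it over once fully tipped. Takes 1 to 3 N at the crank grip. The chunks slide out between about 1.2 and 2.1 rad.
- blue_crank (a point): Centre of the black crank grip, rigid with the blue bin: 18 mm diameter, 48 mm long along the stand's y (y = 82 to 130 mm, centre 108), on a flat arm at y = 76 to 82 mm, 90 mm from the pivot. Bin level: x = +84.5, z = 146 mm in the stand's frame, 70 degrees from upright, away from the pouring side; swings over the top to x = -69, z = 173 mm when fully tipped.
- blue_pan (a point): Centre of the inner floor of the blue stand's open aluminium catch pan, fixed on the stand under and in front of the bin (at x = -65, z = 8 mm in the stand's frame); inside 182 x 122 mm (x, y), rim 40 mm above the bench.
- blue_chunk0_center (a point): Centre of a loose cobalt blue glass chunk, a six-sided offcut 23 mm across and 20 mm high, about 20 g; starts inside the shut blue bin.
- blue_chunk1_center (a point): Centre of a loose cobalt blue glass chunk, a six-sided offcut 23 mm across and 20 mm high, about 20 g; starts inside the shut blue bin.
- blue_chunk2_center (a point): Centre of a loose cobalt blue glass chunk, a six-sided offcut 23 mm across and 20 mm high, about 20 g; starts inside the shut blue bin.
- amber_lid (a joint): Lid angle in rad of the amber (orange-lidded) bin, built like the blue one; starts and stays at 0 (shut).
- amber_box (a joint): Tip in rad of the amber bin; starts and stays at 0 (level).

How it is judged:
By the outcome, as a careful person would: the job done as asked, in the order asked, and still so for the second after the job is handed in, with the robot touching nothing.
It also fails if it takes over 58 s, if anything falls off the work surface, if the arm or the gripper's body presses on something with over 40 N, if the wrist force passes 120 N, or if a joint passes its speed limit or range.

### The arm

A 6-joint arm with a two-finger parallel gripper is mounted at the origin on the work surface. World frame = base frame: x ahead of the robot, y to its left, z up, the work surface at z = 0. Lengths are in m, angles in rad, forces in N, time in s.
With the tool pointing down it reaches from about 0.35 to 0.975 m from the base axis. Payload 4.9 kg.
Tool frame: the origin (TCP) lies on the mounting face of the last link; the fingertips stand 173 mm ahead of it and the grasp point (between the pads) lies 155 mm ahead of it; z points along the fingers, y is the direction in which the jaws open and shut (so a half turn about z gives the same grasp; the last joint's range is limited). The gripper opens to 85 mm and grips with 20 to 120 N. Pads are 22 mm wide; open, the fingers measure 114 mm over their backs; the gripper's body (76 mm by 85 mm) begins 54 mm behind the grasp point. The pads swing forward as they close: fully open they stand 13 mm farther back than shut.
Start: joints at [1.035, 0.053, 1.613, -0, 1.476, -0.119], TCP at [0.253, 0.571, 0.405] pointing down, gripper open.
Joint ranges: [-3.01, 3.01], [-1.01, 2.22], [0.06, 2.58], [-1.02, 4.17], [0.09, 2.62], [-3.14, 3.14]. Speed limits (rad/s): [2.57, 2.57, 3.14, 3.14, 3.14, 3.14].

### API

Orientations are given as a rotation vector (axis times angle).
In Python, from station import ctrl gives the robot as it stands. The module is installed in compiled form; this text tells all that it offers.
- The arm moves only by the tool jog_arm, never from a script. Its argument "steps" is a list of rows, each a list of 2 entries, a list of its own where there are three numbers: the shift along the tool's x, y, z in cm, then the turn, a rotation vector about the tool's x, y, z in degrees. In form: [[[tx, ty, tz], [rx, ry, rz]], ...]. A call has 1 to 8 rows; each row shifts and turns the pose as measured when the row begins, along the tool's axes as they then stand; what a row does not reach is not made up. A row lasts 1/10 s, in which the tool goes at most 50 mm and 8.59 degrees, less where a joint would pass 70% of its speed; a pose out of reach is approached as far as the arm can. A call is refused whole if a number of a shift passes 5 or a number of a turn 8.59, either way. A call with a gripper value outside its range is refused whole. "fingers" is the gripper command: -1 is shut, 1 is fully open, values between are in proportion, set as the call begins (left out, the last holds). The fingers move at their own pace and stop on an object; "grip_force" is the grip in N (left out, the last holds). Time passes only in rows, so rows that do not move let the fingers close. It gives the time, the measured TCP pose, the force and the opening at its end, in the units of the state.
- ctrl.get_obs(): the state, without advancing time (a new reading comes with each control period).
- ctrl.get_image(name): name is "side" or "top" or "wrist"; returns the picture (400x640x3 uint8, red, green, blue); there is no depth.
- ctrl.camera_info(name): a dict with "K" (3x3 intrinsics, pixels), "dist_coeffs" ([k1, k2, p1, p2, k3] as OpenCV has them; the pictures are not rectified), "camera_from_world" (4x4, takes a point from world to camera coordinates). Camera axes: x right, y up, looking along -z (the intrinsics and any distortion apply to the point x, -y, -z); pixel columns grow to the right and rows downward; lengths in m; the calibration is good to about 2 mm. A picture is of the moment at which its call begins: read the wrist's pose just before it. camera_info takes no time and is no camera call; for the wrist camera it gives the pose at the moment of the call.
- ctrl.finish_job(): hands the job in, once; it reports no verdict.
The state is a dict: "t": time; "q": joint angles; "dq": joint speeds; "effort": joint torques, N m; "tool_pos": TCP position; "tool_rot": TCP orientation; "contact_force": force on the tool from outside, world axes, zero at the start; "wrist_torque": the same for the moment, N m; "opening": finger opening in m.
Only numpy, scipy, OpenCV 4.12 (cv2) and the standard library are available. Lean on these libraries where they do the work, as an engineer would, in place of code of your own. Each camera call takes 0.05 s, during which the arm holds its last target.

## Working session

There is one attempt and no reset: what is moved stays moved. The work goes in short steps, Python scripts to look and compute and a tool call to move; the robot and the scene stay as the last step left them, time stands still between calls to the robot, and variables do not carry over. Pictures are saved under pics/ and viewed, and the job is handed in when it is done.

Besides the shell and the picture viewer there is one more tool, called after "Request:" by a JSON object that holds its "name" and its "arguments", one argument or row to a line. jog_arm: Moves the arm, as the interface text tells. Its arguments: {"type":"object","properties":{"steps":{"type":"array","items":{"type":"array"}},"fingers":{"type":"number"},"grip_force":{"type":"number"}},"required":["steps"]}

```bash
mkdir -p pics; python3 - <<'E'
from station import ctrl
import cv2,numpy as np
o=ctrl.get_obs();print({k:np.round(v,3) for k,v in o.items()})
for n in ["side","top","wrist"]:
    i=ctrl.camera_info(n);print(n,np.round(i["K"],1).tolist(),i["dist_coeffs"],np.round(i["camera_from_world"],3).tolist())
    cv2.imwrite(f"pics/{n}0.png",ctrl.get_image(n)[:,:,::-1])
E
```

```text
{'t': np.float64(0.0), 'q': array([ 1.035,  0.053,  1.614,  0.   ,  1.476, -0.119]), 'dq': array([ 0.   ,  0.001, -0.001, -0.   ,  0.   , -0.   ]), 'effort': array([ 1.0000e-03, -3.9368e+01, -3.7018e+01,  0.0000e+00,  7.0000e-03,
        0.0000e+00]), 'tool_pos': array([0.253, 0.571, 0.403]), 'tool_rot': array([-6.500e-01, -3.073e+00,  3.000e-03]), 'contact_force': array([-0.747, -0.125,  0.312]), 'wrist_torque': array([ 0.057, -0.038,  0.003]), 'opening': np.float64(0.085)}
side [[439.4, 0.0, 315.7], [0.0, 439.4, 197.3], [0.0, 0.0, 1.0]] [-0.11834884  0.          0.          0.          0.        ] [[-0.984, -0.174, 0.021, 0.547], [0.136, -0.68, 0.72, -0.127], [-0.111, 0.712, 0.693, -1.009], [0.0, 0.0, 0.0, 1.0]]
top [[500.7, 0.0, 316.1], [0.0, 500.7, 197.9], [0.0, 0.0, 1.0]] [-0.10963529  0.          0.          0.          0.        ] [[-0.01, -1.0, 0.007, 0.011], [0.998, -0.01, 0.068, -0.539], [-0.068, 0.008, 0.998, -1.008], [0.0, 0.0, 0.0, 1.0]]
wrist [[293.9, 0.0, 313.0], [0.0, 293.9, 196.7], [0.0, 0.0, 1.0]] [0.01336815 0.         0.         0.         0.        ] [[0.405, 0.914, -0.001, -0.624], [-0.873, 0.386, -0.299, 0.04], [-0.273, 0.122, 0.954, -0.379], [0.0, 0.0, 0.0, 1.0]]
```

View pics/side0.png

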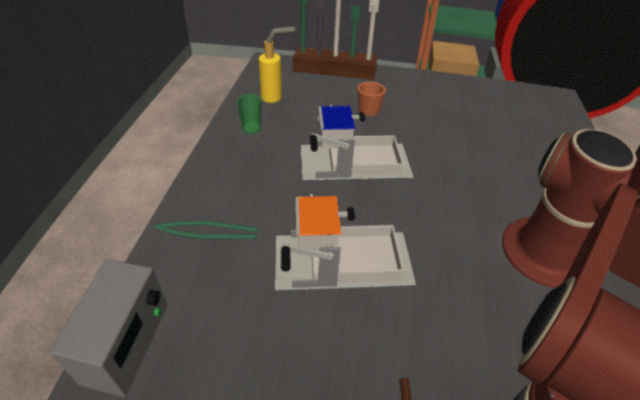

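View pics/top0.png

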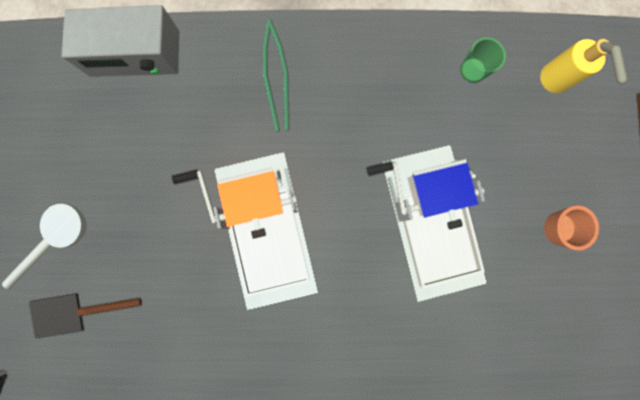

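View pics/wrist0.png

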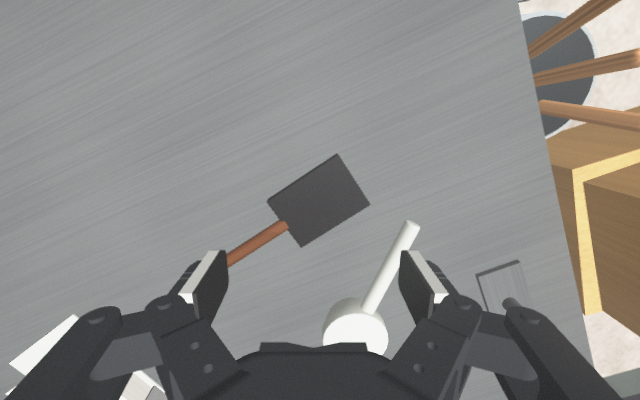

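```bash
python3 - <<'E'
import cv2
a=cv2.imread("pics/top0.png")[130:310,350:510]
cv2.imwrite("pics/top0c.png",cv2.resize(a,None,fx=3.3,fy=3.3,interpolation=cv2.INTER_CUBIC))
a=cv2.imread("pics/side0.png")[90:190,285:425]
cv2.imwrite("pics/side0c.png",cv2.resize(a,None,fx=5,fy=5,interpolation=cv2.INTER_CUBIC))
E
```

```text
(no output)
```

View pics/top0c.png

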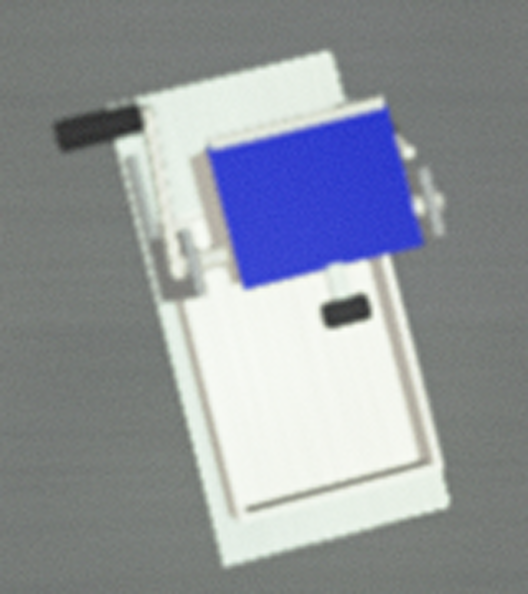

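View pics/side0c.png

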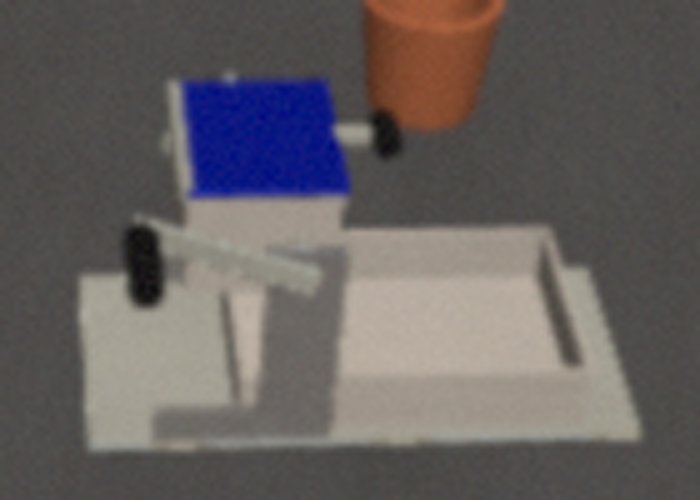

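```bash
cat > h.py <<'E'
import numpy as np,cv2
from scipy.spatial.transform import Rotation as R
from station import ctrl
def proj(n,P,info=None):
    i=info or ctrl.camera_info(n);M=np.array(i["camera_from_world"])
    c=np.atleast_2d(P)@M[:3,:3].T+M[:3,3]
    c=c*[1,-1,-1]
    return cv2.projectPoints(c.reshape(-1,1,3),np.zeros(3),np.zeros(3),np.array(i["K"]),np.array(i["dist_coeffs"]))[0].reshape(-1,2)
E
cat > fit.py <<'E'
from h import *
from scipy.optimize import least_squares
L=np.array([[60,52,148],[60,-52,148],[-22,-52,148],[-22,52,148],[-46,0,148.5],[84.5,106,146]])/1000
top=np.array([[208,147],[388,107],[424,242],[245,287],[347,311],[99,127]])/3.3+[350,130]
side=np.array([[190,192],[185,82],[325,82],[348,190],[386,133],[144,264]])/5+[285,90]
ti,si=ctrl.camera_info("top"),ctrl.camera_info("side")
def W(p): return L@R.from_euler('z',p[2]).as_matrix().T+[p[0],p[1],0]
def res(p):
    w=W(p);return np.r_[(proj("top",w,ti)-top).ravel(),(proj("side",w,si)-side).ravel()]
for y0 in (0.2,):
    s=least_squares(res,[0.65,-0.2,y0],loss='soft_l1');print(s.x,np.round(s.fun.reshape(-1,2),1).tolist())
print(W(s.x))
np.save("st.npy",s.x)
E
python3 fit.py
```

```text
[ 0.52459107 -0.23268539  0.2307637 ] [[-0.5, -0.4], [-0.5, -1.7], [0.1, 1.1], [-0.3, 1.2], [-0.3, -0.1], [0.2, -0.3], [-0.2, -0.2], [-1.9, -0.7], [0.7, -1.0], [0.9, -0.2], [0.0, -0.7], [0.3, -0.8]]
[[ 0.57110709 -0.16834054  0.148     ]
 [ 0.59489408 -0.26958371  0.148     ]
 [ 0.51506774 -0.28833884  0.148     ]
 [ 0.49128075 -0.18709567  0.148     ]
 [ 0.47981044 -0.24320656  0.1485    ]
 [ 0.58260671 -0.11016831  0.146     ]]
```

```bash
cat >> h.py <<'E'
p=np.load("st.npy");SR=R.from_euler('z',p[2])
def S(x,y,z): return SR.apply(np.array([x,y,z])/1000)+[p[0],p[1],0]
def down(tilt=0,yaw=0):
    # tool y along station y, z down; tilt>0: fingertips point toward station +x
    z=np.array([np.sin(tilt),0,-np.cos(tilt)]);y=np.array([0,1.,0]);x=np.cross(y,z)
    return SR*R.from_euler('z',yaw)*R.from_matrix(np.c_[x,y,z])
def tcp_for(pt,rot,d=0.155): return pt-rot.apply([0,0,d])
def state():
    o=ctrl.get_obs();return o,np.array(o["tool_pos"]),R.from_rotvec(o["tool_rot"])
def plan(wps,vmax=0.048,wmax=8.5,start=None,dz=1):
    """wps: list of (pos,rot[,n])"""
    if start is None: _,P,Q=state()
    else: P,Q=start
    rows=[]
    for w in wps:
        T,U=w[0],w[1]
        a=(Q.inv()*U).as_rotvec(degrees=True)
        n=w[2] if len(w)>2 else 0
        n=max(n,int(np.ceil(np.linalg.norm(T-P)/vmax)),int(np.ceil(np.linalg.norm(a)/wmax)),1)
        for k in range(n):
            nP=P+(T-P)/(n-k)
            dr=(Q.inv()*U).as_rotvec()/(n-k)
            dt=np.round(Q.inv().apply(nP-P)*100,2);dd=np.round(np.degrees(dr),1)
            rows.append([dt.tolist(),dd.tolist()])
            P=P+Q.apply(dt/100);Q=Q*R.from_rotvec(np.radians(dd))
    for i in range(0,len(rows),8): print(str(rows[i:i+8]).replace(" ",""))
    print(len(rows),"end",np.round(P,4),)
    return P,Q
E
python3 - <<'E'
from h import *
k=S(-46,0,148.5)
plan([(tcp_for(k,down(),0.158)+[0,0,0.09],down())])
E
```

```text
[[[-2.98,-3.63,0.05],[-0.0,-0.0,-2.1]],[[-2.85,-3.73,0.05],[-0.0,-0.0,-2.1]],[[-2.71,-3.84,0.04],[-0.0,-0.0,-2.1]],[[-2.57,-3.93,0.05],[-0.0,-0.0,-2.1]],[[-2.42,-4.02,0.04],[-0.0,-0.0,-2.1]],[[-2.27,-4.11,0.05],[-0.0,-0.0,-2.0]],[[-2.13,-4.19,0.04],[-0.0,-0.0,-2.1]],[[-1.97,-4.26,0.05],[-0.0,-0.0,-2.0]]]
[[[-1.83,-4.33,0.04],[-0.0,-0.0,-2.1]],[[-1.66,-4.39,0.05],[-0.0,-0.0,-2.0]],[[-1.51,-4.45,0.04],[-0.0,-0.0,-2.1]],[[-1.35,-4.5,0.05],[-0.0,-0.0,-2.0]],[[-1.19,-4.55,0.04],[-0.0,-0.0,-2.1]],[[-1.02,-4.59,0.05],[-0.0,-0.0,-2.0]],[[-0.86,-4.62,0.04],[-0.0,-0.0,-2.1]],[[-0.69,-4.65,0.05],[-0.0,-0.0,-2.0]]]
[[[-0.53,-4.66,0.04],[-0.0,-0.0,-2.1]],[[-0.36,-4.69,0.05],[-0.1,-0.1,-2.0]]]
18 end [ 0.4799 -0.2432  0.3965]
```

Request:
{"name": "jog_arm", "arguments": {
  "steps": [
    [[-3,-3.6,0],[0,0,-2.1]],
    [[-2.9,-3.7,0],[0,0,-2.1]],
    [[-2.7,-3.8,0],[0,0,-2.1]],
    [[-2.6,-3.9,0],[0,0,-2.1]],
    [[-2.4,-4,0],[0,0,-2.1]],
    [[-2.3,-4.1,0],[0,0,-2.1]],
    [[-2.1,-4.2,0],[0,0,-2.1]],
    [[-2,-4.3,0],[0,0,-2.1]]
  ],
  "fingers": 0.2
}}

```text
t: 0.95
tool_pos: [0.3581, 0.2027, 0.3998]
tool_rot: [-0.156, -3.134, 0.009]
contact_force: [0.5, 0.0, -0.1]
opening: 0.0511
```

Request:
{"name": "jog_arm", "arguments": {
  "steps": [
    [[-1.8,-4.3,0],[0,0,-2.1]],
    [[-1.7,-4.4,0],[0,0,-2.0]],
    [[-1.5,-4.4,0],[0,0,-2.1]],
    [[-1.4,-4.5,0],[0,0,-2.0]],
    [[-1.2,-4.5,0],[0,0,-2.1]],
    [[-1.0,-4.6,0],[0,0,-2.0]],
    [[-0.9,-4.6,0],[0,0,-2.1]],
    [[-0.7,-4.6,0],[0,0,-2.0]]
  ]
}}

```text
t: 1.75
tool_pos: [0.4707, -0.17, 0.4008]
tool_rot: [-0.309, 3.125, -0.008]
contact_force: [0.7, 0.2, -0.2]
opening: 0.0512
```

```bash
cat > n.py <<'E'
from h import *
k=S(-46,0,148.5)
o,P,Q=state();print(o["t"],P,o["opening"])
plan([(tcp_for(k,down(),0.158)+[0,0,0.09],down())])
E
python3 n.py
```

```text
1.75 [ 0.47072611 -0.17001609  0.40082231] 0.051183871270513506
[[[0.27,-3.68,0.23],[-0.1,0.0,-1.0]],[[0.34,-3.67,0.23],[-0.2,0.0,-0.9]]]
2 end [ 0.4798 -0.2432  0.3965]
```

Request:
{"name": "jog_arm", "arguments": {
  "steps": [
    [[0.3,-3.7,0.2],[-0.1,0,-1.0]],
    [[0.3,-3.7,0.2],[-0.2,0,-0.9]],
    [[0,0,0],[0,0,0]]
  ]
}}

```text
t: 2.05
tool_pos: [0.4801, -0.2518, 0.3958]
tool_rot: [0.354, -3.121, -0.001]
contact_force: [-0.0, 0.7, 0.0]
opening: 0.0513
```

```bash
cat >> n.py <<'E'
i=ctrl.camera_info("wrist");im=ctrl.get_image("wrist")[:,:,::-1].copy()
u=proj("wrist",k,i)[0];print(u)
cv2.circle(im,tuple(int(v) for v in np.round(u)),4,(0,255,0),1)
cv2.imwrite("pics/w1.png",im)
E
python3 n.py
```

```text
2.05 [ 0.48014264 -0.25177415  0.39576146] 0.05126944844016399
[[[-0.16,0.84,-0.07],[0.0,-0.0,-0.3]]]
1 end [ 0.4798 -0.2432  0.3965]
[324.45292368 208.72783254]
```

View pics/w1.png

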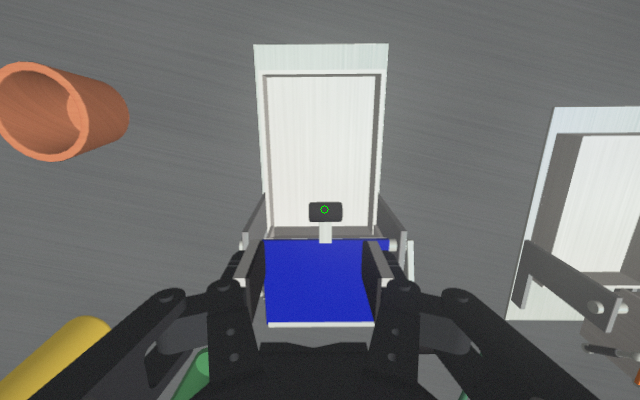

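```bash
python3 - <<'E'
from h import *
k=S(-45,0,148.5);D=down()
plan([(tcp_for(k,D,0.158)+[0,0,0.08],D),(tcp_for(k,D,0.158),D,4)])
E
```

```text
[[[-0.23,0.69,0.92],[0.1,-0.0,-0.2]],[[-0.0,-0.0,2.0],[0.0,-0.0,-0.0]],[[-0.0,-0.0,2.0],[0.0,-0.0,-0.0]],[[-0.0,-0.0,2.0],[0.0,-0.0,-0.0]],[[-0.01,-0.0,2.0],[0.0,-0.0,-0.0]]]
5 end [ 0.4808 -0.2429  0.3065]
```

Request:
{"name": "jog_arm", "arguments": {
  "steps": [
    [[-0.2,0.7,0.9],[0.1,0,-0.2]],
    [[0,0,2],[0,0,0]],
    [[0,0,2],[0,0,0]],
    [[0,0,2],[0,0,0]],
    [[0,0,2],[0,0,0]],
    [[0,0,0],[0,0,0]]
  ]
}}

```text
t: 2.7
tool_pos: [0.4796, -0.2329, 0.3013]
tool_rot: [0.375, -3.119, -0.004]
contact_force: [-0.3, -0.3, -0.2]
opening: 0.0511
```

```bash
python3 - <<'E'
from h import *
k=S(-45,0,148.5);D=down()
plan([(tcp_for(k,D,0.158),D)])
cv2.imwrite("pics/w2.png",ctrl.get_image("wrist")[:,:,::-1])
cv2.imwrite("pics/s2.png",cv2.resize(ctrl.get_image("side")[50:200,250:450,::-1],None,fx=4,fy=4))
E
```

```text
[[[0.12,-1.01,-0.52],[0.2,-0.0,0.5]]]
1 end [ 0.4808 -0.243   0.3065]
```

View pics/w2.png

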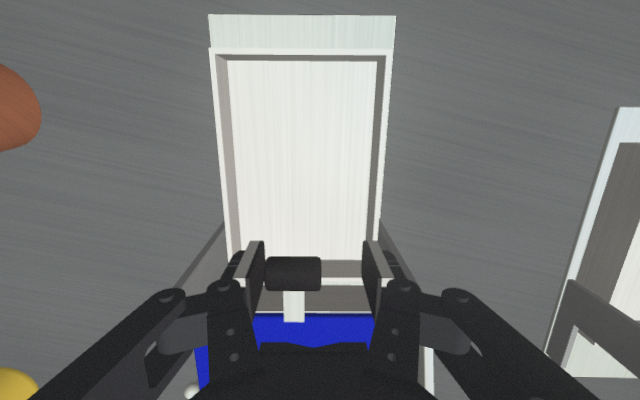

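View pics/s2.png

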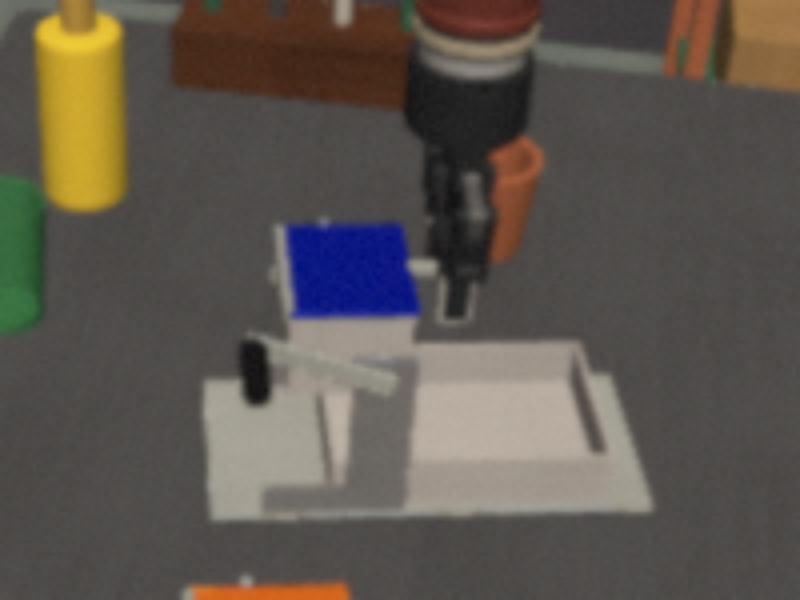

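Request:
{"name": "jog_arm", "arguments": {
  "steps": [
    [[0.1,-0.5,-0.2],[0.1,0,0.2]],
    [[0,-0.5,-0.2],[0.1,0,0.2]],
    [[0,0,0],[0,0,0]],
    [[0,0,0],[0,0,0]]
  ]
}}

```text
t: 3.2
tool_pos: [0.4835, -0.2445, 0.3143]
tool_rot: [-0.363, 3.11, -0.016]
contact_force: [1.0, 0.4, 0.8]
opening: 0.0506
```

```bash
python3 - <<'E'
from h import *
k=S(-45,0,148.5);D=down()
plan([(tcp_for(k,D,0.158),D)])
cv2.imwrite("pics/w3.png",ctrl.get_image("wrist")[200:,150:500,::-1])
E
```

```text
[[[0.23,0.22,0.78],[-0.7,0.5,0.1]]]
1 end [ 0.4808 -0.2429  0.3065]
```

View pics/w3.png

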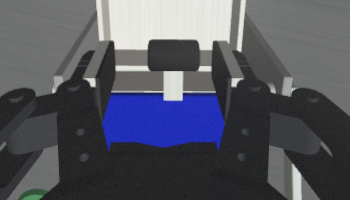

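Request:
{"name": "jog_arm", "arguments": {
  "steps": [
    [[0.2,0.2,0.4],[-0.5,0.4,0]],
    [[0,0,0],[0,0,0]],
    [[0,0,0],[0,0,0]]
  ]
}}

```text
t: 3.55
tool_pos: [0.4809, -0.2432, 0.3103]
tool_rot: [-0.363, 3.118, -0.003]
contact_force: [-0.4, 0.9, 0.5]
opening: 0.0516
```

```bash
python3 - <<'E'
from h import *
k=S(-45,0,148.5);D=down()
plan([(tcp_for(k,D,0.158),D)])
print(ctrl.get_obs()["dq"].round(3))
E
```

```text
[[[0.01,0.02,0.38],[-0.1,0.1,0.1]]]
1 end [ 0.4807 -0.243   0.3065]
[-0.002  0.005  0.012  0.001  0.004  0.   ]
```

Good; a little lower, then pinch.

Request:
{"name": "jog_arm", "arguments": {
  "steps": [
    [[0,0,0.3],[0,0,0]],
    [[0,0,0],[0,0,0]],
    [[0,0,0],[0,0,0]],
    [[0,0,0],[0,0,0]],
    [[0,0,0],[0,0,0]],
    [[0,0,0],[0,0,0]]
  ],
  "fingers": -0.6,
  "grip_force": 20
}}

```text
t: 4.15
tool_pos: [0.4806, -0.2423, 0.3068]
tool_rot: [-0.363, 3.12, 0.003]
contact_force: [0.3, 1.7, 1.4]
opening: 0.0256
```

```bash
python3 - <<'E'
from h import *
o,P,Q=state();print(o["contact_force"])
k=S(-45,0,148.5);D=down()
plan([(tcp_for(k,D,0.158),D)])
cv2.imwrite("pics/w4.png",ctrl.get_image("wrist")[200:,150:500,::-1])
cv2.imwrite("pics/s4.png",cv2.resize(ctrl.get_image("side")[50:200,250:450,::-1],None,fx=4,fy=4))
E
```

```text
[0.32510095 1.73967626 1.40755604]
[[[0.0,-0.07,0.03],[0.1,0.0,0.1]]]
1 end [ 0.4808 -0.243   0.3065]
```

View pics/w4.png

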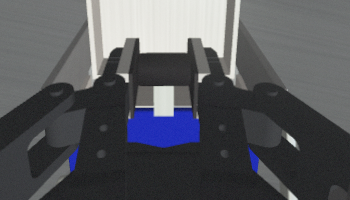

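View pics/s4.png

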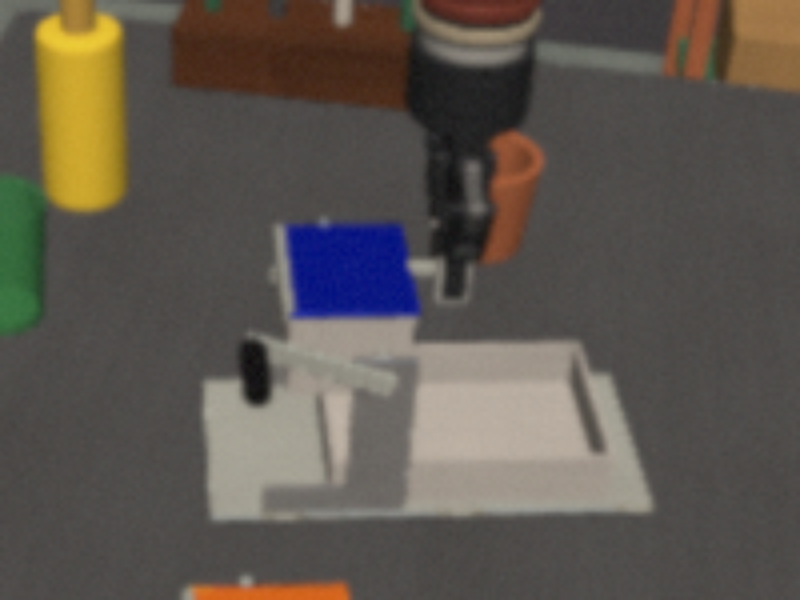

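```bash
cat > arc.py <<'E'
from h import *
import sys
# grasp reference: TCP at knob start
P0=np.array([0.4806,-0.2423,0.3068])
def kn(th,r): 
    a=th+0.0283; return np.array([60-r*np.cos(a),0,145.5+r*np.sin(a)])
def tgt(th,bias): return P0+SR.apply((kn(th,106.04-bias)-kn(0,106.04))/1000)
if __name__=="__main__":
    t0,t1,n,bias=[float(v) for v in sys.argv[1:5]]
    o,P,Q=state()
    # estimate current theta, radius
    d=SR.inv().apply(P-P0)*1000+kn(0,106.04)-[60,0,145.5]
    print("t",o["t"],"th",round(np.arctan2(d[2],-d[0])-0.0283,3),"r",round(np.hypot(d[0],d[2]),1),"dy",round(d[1],1),"F(st)",SR.inv().apply(o["contact_force"]).round(1),"op",round(o["opening"],4))
    D=down()
    plan([(tgt(t,bias),D) for t in np.linspace(t0,t1,int(n)+1)[1:]])
E
python3 arc.py 0 0.48 8 1
```

```text
t 4.25 th 0.0 r 106.0 dy -0.0 F(st) [-0.2  1.5  0.2] op 0.0257
[[[-0.13,0.0,-0.62],[0.1,0.0,0.1]],[[-0.08,0.0,-0.63],[0.0,0.0,-0.0]],[[-0.11,0.0,-0.62],[0.0,0.0,-0.0]],[[-0.15,0.0,-0.61],[0.0,0.0,-0.0]],[[-0.19,0.0,-0.6],[0.0,0.0,-0.0]],[[-0.22,0.0,-0.59],[0.0,0.0,-0.0]],[[-0.25,0.0,-0.58],[0.0,0.0,-0.0]],[[-0.29,0.0,-0.56],[0.0,0.0,-0.0]]]
8 end [ 0.4944 -0.2391  0.3549]
```

Request:
{"name": "jog_arm", "arguments": {
  "steps": [
    [[-0.1,0,-0.6],[0,0,0]],
    [[-0.1,0,-0.6],[0,0,0]],
    [[-0.1,0,-0.6],[0,0,0]],
    [[-0.15,0,-0.6],[0,0,0]]
  ]
}}

```text
t: 4.65
tool_pos: [0.4845, -0.2414, 0.3294]
tool_rot: [0.363, -3.117, -0.004]
contact_force: [1.2, -1.0, -2.6]
opening: 0.0252
```

```bash
python3 arc.py 0.32 0.68 6 1.5
```

```text
t 4.65 th 0.218 r 105.2 dy -0.0 F(st) [ 0.9 -1.2 -2.6] op 0.0252
[[[-0.6,0.01,-1.59],[0.2,-0.2,0.1]],[[-0.27,-0.0,-0.57],[-0.0,0.0,-0.0]],[[-0.3,-0.01,-0.55],[-0.0,0.0,-0.0]],[[-0.33,0.0,-0.53],[-0.0,0.0,-0.0]],[[-0.36,0.0,-0.51],[-0.0,0.0,-0.0]],[[-0.4,0.0,-0.49],[-0.0,0.0,-0.0]]]
6 end [ 0.5065 -0.2363  0.3718]
```

```bash
python3 arc.py 0.218 0.7 8 1.5
```

```text
t 4.65 th 0.218 r 105.2 dy -0.0 F(st) [ 0.9 -1.2 -2.6] op 0.0252
[[[-0.23,0.0,-0.59],[0.2,-0.2,0.1]],[[-0.21,0.0,-0.6],[-0.0,0.0,-0.0]],[[-0.24,0.0,-0.58],[-0.0,0.0,-0.0]],[[-0.28,0.0,-0.56],[-0.0,0.0,-0.0]],[[-0.31,0.0,-0.55],[-0.0,0.0,-0.0]],[[-0.35,0.0,-0.53],[-0.0,0.0,-0.0]],[[-0.37,0.0,-0.5],[-0.0,0.0,-0.0]],[[-0.41,0.0,-0.49],[-0.0,0.0,-0.0]]]
8 end [ 0.5079 -0.2359  0.3734]
```

Request:
{"name": "jog_arm", "arguments": {
  "steps": [
    [[-0.22,0,-0.6],[0,0,0]],
    [[-0.22,0,-0.6],[0,0,0]],
    [[-0.25,0,-0.6],[0,0,0]],
    [[-0.3,0,-0.55],[0,0,0]],
    [[-0.3,0,-0.55],[0,0,0]],
    [[-0.35,0,-0.55],[0,0,0]]
  ]
}}

```text
t: 5.25
tool_pos: [0.5017, -0.2373, 0.3665]
tool_rot: [0.363, -3.117, -0.004]
contact_force: [0.4, -1.9, -5.0]
opening: 0.0257
```

```bash
python3 arc.py 0.58 1.0 7 1.5
python3 - <<'E'
from h import *
cv2.imwrite("pics/s5.png",cv2.resize(ctrl.get_image("side")[30:180,250:450,::-1],None,fx=4,fy=4))
E
```

```text
t 5.25 th 0.611 r 105.1 dy 0.0 F(st) [-0.  -1.9 -5. ] op 0.0257
[[[-0.23,-0.0,-0.2],[0.2,-0.2,0.1]],[[-0.4,-0.0,-0.49],[-0.0,-0.0,-0.0]],[[-0.43,-0.0,-0.45],[-0.0,-0.0,-0.0]],[[-0.46,-0.0,-0.43],[-0.0,-0.0,-0.0]],[[-0.48,-0.0,-0.4],[-0.0,-0.0,-0.0]],[[-0.51,-0.0,-0.37],[-0.0,-0.0,-0.0]],[[-0.52,-0.0,-0.34],[-0.0,-0.0,-0.0]]]
7 end [ 0.5312 -0.2304  0.3933]
```

View pics/s5.png

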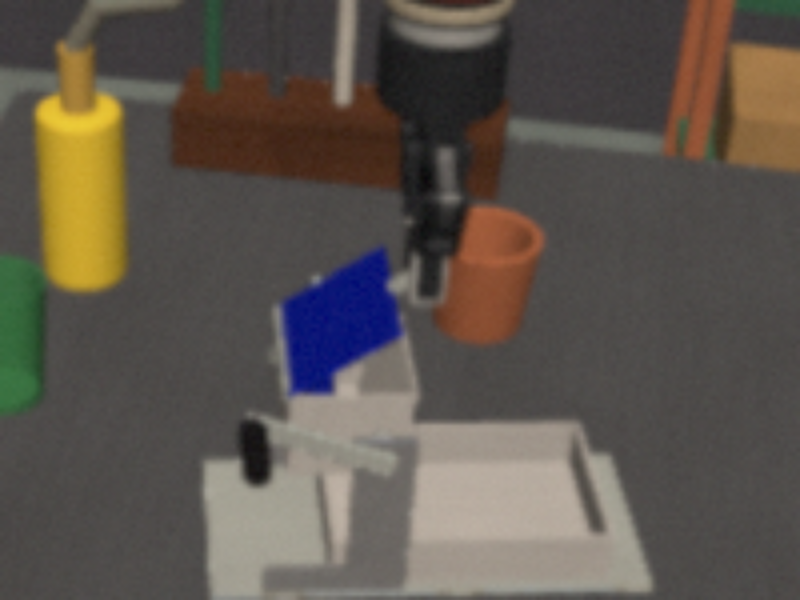

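Request:
{"name": "jog_arm", "arguments": {
  "steps": [
    [[-0.4,0,-0.48],[0,0,0]],
    [[-0.42,0,-0.45],[0,0,0]],
    [[-0.45,0,-0.43],[0,0,0]],
    [[-0.48,0,-0.4],[0,0,0]],
    [[-0.5,0,-0.36],[0,0,0]],
    [[-0.52,0,-0.33],[0,0,0]]
  ]
}}

```text
t: 5.9
tool_pos: [0.5308, -0.2306, 0.3939]
tool_rot: [0.363, -3.114, -0.005]
contact_force: [-1.7, -1.2, -2.0]
opening: 0.0255
```

```bash
python3 arc.py 1.02 1.5 8 1.5
```

```text
t 5.9 th 0.999 r 105.3 dy -0.1 F(st) [-2.  -0.8 -2. ] op 0.0255
[[[-0.78,0.01,-0.35],[0.2,-0.3,0.1]],[[-0.57,-0.0,-0.26],[0.0,-0.0,-0.0]],[[-0.58,-0.0,-0.23],[0.0,-0.0,-0.0]],[[-0.6,-0.0,-0.19],[0.0,-0.0,-0.0]],[[-0.61,-0.0,-0.16],[0.0,-0.0,-0.0]],[[-0.61,-0.0,-0.12],[0.0,-0.0,-0.0]],[[-0.62,-0.0,-0.08],[0.0,-0.0,-0.0]],[[-0.63,-0.0,-0.05],[0.0,-0.0,-0.0]]]
8 end [ 0.5795 -0.2191  0.4083]
```

Request:
{"name": "jog_arm", "arguments": {
  "steps": [
    [[-0.55,0,-0.3],[0,0,0]],
    [[-0.56,0,-0.26],[0,0,0]],
    [[-0.57,0,-0.23],[0,0,0]],
    [[-0.6,0,-0.19],[0,0,0]],
    [[-0.6,0,-0.15],[0,0,0]],
    [[-0.6,0,-0.12],[0,0,0]]
  ]
}}

```text
t: 6.5
tool_pos: [0.5679, -0.2217, 0.409]
tool_rot: [0.363, -3.115, -0.004]
contact_force: [-2.0, -0.7, -0.4]
opening: 0.0253
```

```bash
python3 arc.py 1.4 1.9 8 1.5
python3 - <<'E'
from h import *
cv2.imwrite("pics/s6.png",cv2.resize(ctrl.get_image("side")[30:180,250:450,::-1],None,fx=4,fy=4))
E
```

```text
t 6.5 th 1.389 r 106.4 dy 0.1 F(st) [-2.1 -0.2 -0.4] op 0.0253
[[[-0.8,-0.01,0.09],[0.2,-0.3,0.1]],[[-0.65,0.0,-0.03],[-0.0,-0.0,-0.0]],[[-0.65,0.0,0.01],[-0.0,-0.0,-0.0]],[[-0.65,0.0,0.05],[-0.0,-0.0,-0.0]],[[-0.65,0.0,0.09],[-0.0,-0.0,-0.0]],[[-0.64,0.0,0.13],[-0.0,-0.0,-0.0]],[[-0.63,0.0,0.17],[-0.0,-0.0,-0.0]],[[-0.62,0.0,0.21],[-0.0,-0.0,-0.0]]]
8 end [ 0.6194 -0.2097  0.4017]
```

View pics/s6.png

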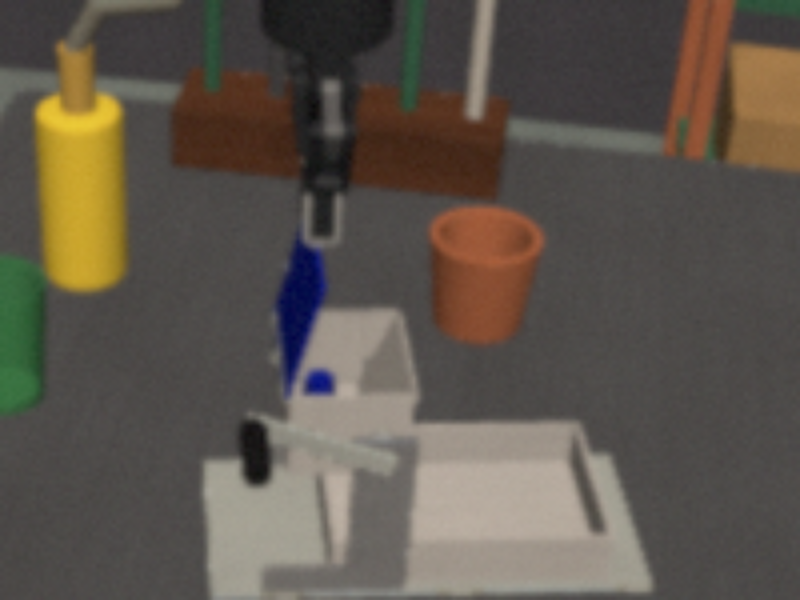

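Lid is near upright (pads at ~(322,215) in the crop, a blue chunk seen in the bin). Continue over the detent.

Request:
{"name": "jog_arm", "arguments": {
  "steps": [
    [[-0.65,0,0],[0,0,0]],
    [[-0.65,0,0],[0,0,0]],
    [[-0.65,0,0.02],[0,0,0]],
    [[-0.65,0,0.05],[0,0,0]],
    [[-0.65,0,0.1],[0,0,0]],
    [[-0.65,0,0.13],[0,0,0]],
    [[-0.62,0,0.17],[0,0,0]],
    [[-0.6,0,0.2],[0,0,0]]
  ]
}}

```text
t: 7.35
tool_pos: [0.6233, -0.2083, 0.4042]
tool_rot: [-0.365, 3.12, 0.003]
contact_force: [-0.7, 0.6, 0.9]
opening: 0.0253
```

```bash
python3 arc.py 1.9 2.1 3 1
python3 - <<'E'
from h import *
cv2.imwrite("pics/s7.png",cv2.resize(ctrl.get_image("side")[30:180,250:450,::-1],None,fx=4,fy=4))
E
```

```text
t 7.35 th 1.927 r 108.3 dy 0.5 F(st) [-0.6  0.7  0.9] op 0.0253
[[[-0.25,-0.05,0.47],[0.1,0.0,0.1]],[[-0.63,0.0,0.31],[0.0,0.0,0.0]],[[-0.61,0.0,0.35],[0.0,0.0,0.0]]]
3 end [ 0.6379 -0.2054  0.3929]
```

View pics/s7.png

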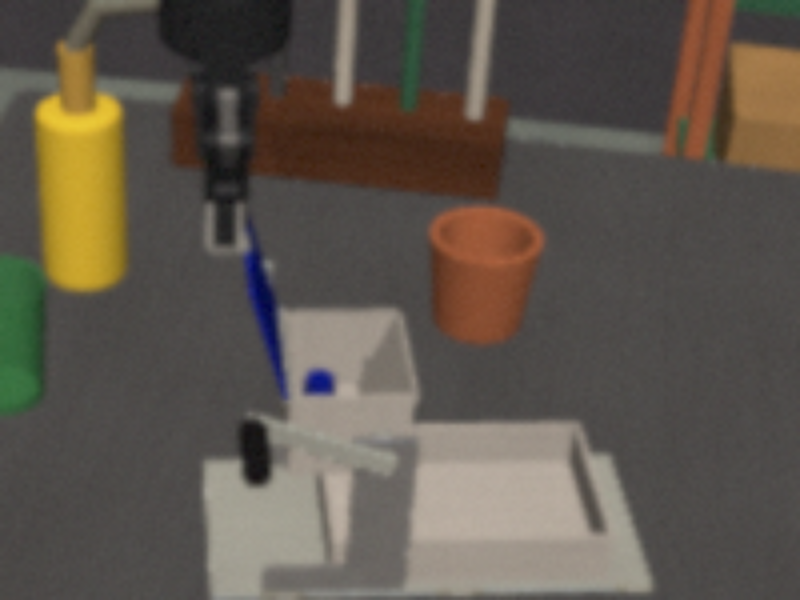

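Request:
{"name": "jog_arm", "arguments": {
  "steps": [
    [[-0.4,0,0.35],[0,0,0]],
    [[-0.6,0,0.35],[0,0,0]],
    [[-0.4,0,0.3],[0,0,0]],
    [[0,0,0],[0,0,0]],
    [[0,0,0],[0,0,0]]
  ]
}}

```text
t: 7.9
tool_pos: [0.6399, -0.2041, 0.3955]
tool_rot: [-0.366, 3.113, 0.002]
contact_force: [0.9, 0.6, 3.2]
opening: 0.0256
```

```bash
python3 arc.py 1.9 2.1 3 1
```

```text
t 7.9 th 2.105 r 108.4 dy 0.7 F(st) [1.  0.4 3.2] op 0.0256
[[[1.46,-0.07,-0.42],[0.0,0.4,0.2]],[[-0.63,0.0,0.31],[0.0,0.0,-0.0]],[[-0.61,0.0,0.35],[0.0,0.0,-0.0]]]
3 end [ 0.6379 -0.2054  0.393 ]
```

Release: open moderately, wait, then rise straight up.

Request:
{"name": "jog_arm", "arguments": {
  "steps": [
    [[0,0,0],[0,0,0]],
    [[0,0,0],[0,0,0]],
    [[0,0,0],[0,0,0]],
    [[0,0,-1],[0,0,0]],
    [[0,0,-2],[0,0,0]],
    [[0,0,-3],[0,0,0]],
    [[0,0,-2],[0,0,0]],
    [[0,0,0],[0,0,0]]
  ],
  "fingers": 0.3
}}

```text
t: 8.7
tool_pos: [0.6381, -0.205, 0.476]
tool_rot: [-0.364, 3.119, 0.006]
contact_force: [1.1, -0.1, 0.7]
opening: 0.0555
```

```bash
python3 - <<'E'
from h import *
o,P,Q=state();print(o["t"],P,o["contact_force"],o["opening"])
cv2.imwrite("pics/s8.png",cv2.resize(ctrl.get_image("side")[30:180,250:450,::-1],None,fx=4,fy=4))
E
```

```text
8.7 [ 0.63811773 -0.20496161  0.47599977] [ 1.08611728 -0.06398309  0.65827931] 0.05548949058032275
```

View pics/s8.png

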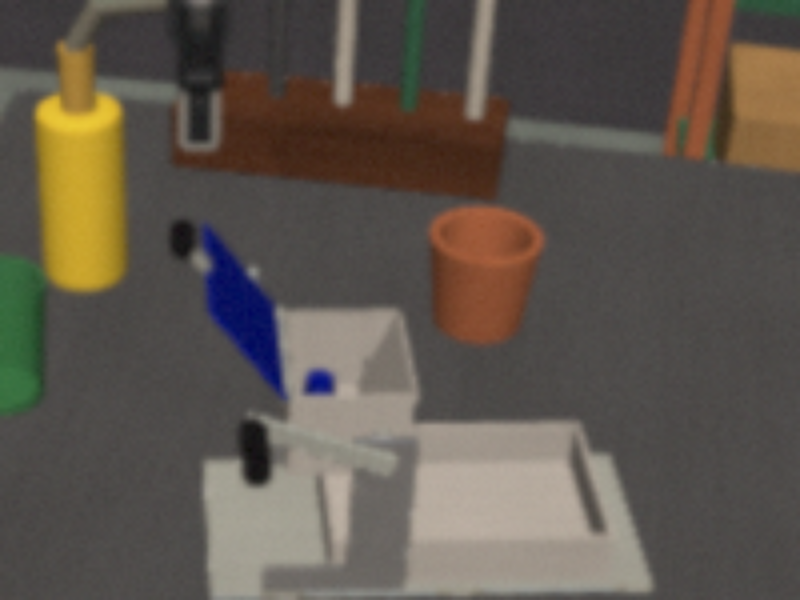

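```bash
python3 - <<'E'
from h import *
o,P,Q=state();print(o["q"].round(2))
g=S(84.5,116,146)
for s in (1,-1):
    D=down(0,s*np.pi/2)
    print(s,(Q.inv()*D).as_rotvec(degrees=True).round(1))
    if s==1: plan([(tcp_for(g,D)+[0,0,0.15],D)])
    else: plan([(tcp_for(g,D)+[0,0,0.15],D)])
E
```

```text
[-0.42  0.13  1.42  0.    1.6  -2.23]
1 [  0.2   0.2 -89.9]
[[[0.29,1.04,0.22],[0.0,0.0,-8.2]],[[0.14,1.08,0.22],[0.0,0.0,-8.2]],[[-0.01,1.08,0.22],[0.0,0.0,-8.2]],[[-0.17,1.07,0.22],[0.0,0.0,-8.2]],[[-0.32,1.04,0.22],[0.0,0.0,-8.2]],[[-0.47,0.98,0.22],[0.0,0.0,-8.2]],[[-0.6,0.9,0.21],[0.0,0.1,-8.1]],[[-0.72,0.81,0.21],[0.0,0.0,-8.2]]]
[[[-0.83,0.7,0.22],[0.0,0.1,-8.1]],[[-0.92,0.57,0.21],[0.0,0.0,-8.2]],[[-0.99,0.44,0.21],[0.1,0.1,-8.1]]]
11 end [ 0.5803 -0.1005  0.451 ]
-1 [ 0.2 -0.2 90.1]
[[[0.29,1.04,0.22],[0.0,-0.0,8.2]],[[0.44,0.99,0.22],[0.0,-0.0,8.2]],[[0.57,0.92,0.22],[0.0,-0.0,8.2]],[[0.7,0.83,0.22],[0.0,-0.0,8.2]],[[0.81,0.72,0.22],[0.0,-0.0,8.2]],[[0.91,0.6,0.22],[0.0,-0.0,8.2]],[[0.98,0.46,0.21],[0.0,-0.1,8.2]],[[1.04,0.32,0.21],[0.0,-0.0,8.2]]]
[[[1.07,0.16,0.21],[0.0,-0.1,8.2]],[[1.09,0.01,0.22],[0.1,-0.0,8.1]],[[1.07,-0.14,0.21],[0.0,-0.1,8.2]]]
11 end [ 0.5803 -0.1004  0.451 ]
```

Request:
{"name": "jog_arm", "arguments": {
  "steps": [
    [[0.3,1,0],[0,0,8.2]],
    [[0.45,1,0],[0,0,8.2]],
    [[0.6,0.9,0],[0,0,8.2]],
    [[0.7,0.8,0.2],[0,0,8.2]],
    [[0.8,0.7,0.2],[0,0,8.2]],
    [[0.9,0.6,0.2],[0,0,8.2]],
    [[1,0.5,0.3],[0,0,8.2]],
    [[1,0.3,0.3],[0,0,8.2]]
  ]
}}

```text
t: 9.55
tool_pos: [0.5945, -0.1275, 0.4495]
tool_rot: [-1.444, -2.768, -0.002]
contact_force: [0.5, -0.3, 0.1]
opening: 0.0558
```

Request:
{"name": "jog_arm", "arguments": {
  "steps": [
    [[1.1,0.2,0.3],[0,0,8.2]],
    [[1,0,0.3],[0,0,8.2]],
    [[0.8,-0.1,0.3],[0,0,6]],
    [[0,0,0],[0,0,0]],
    [[0,0,0],[0,0,0]]
  ]
}}

```text
t: 10.05
tool_pos: [0.5794, -0.0986, 0.4315]
tool_rot: [-1.963, -2.412, 0.011]
contact_force: [-0.0, 0.7, 0.3]
opening: 0.0554
```

```bash
cat > c.py <<'E'
from h import *
import sys
o,P,Q=state();print(o["t"],o["q"].round(2),o["contact_force"].round(1),o["opening"].round(4))
g=S(84.5,116,146);D=down(0,-np.pi/2)
plan([(tcp_for(g,D)+[0,0,float(sys.argv[1])],D)])
i=ctrl.camera_info("wrist");im=ctrl.get_image("wrist")[:,:,::-1].copy()
for y in (82,130):
    u=proj("wrist",S(84.5,y,146),i)[0];print(u.round(1))
    cv2.circle(im,tuple(int(v) for v in np.round(u)),3,(0,255,0),1)
cv2.imwrite(sys.argv[2],im)
E
python3 c.py 0.15 pics/w9.png
```

```text
Traceback (most recent call last):
  File "c.py", line 3, in <module>
    o,P,Q=state();print(o["t"],o["q"].round(2),o["contact_force"].round(1),o["opening"].round(4))
                                                                           ^^^^^^^^^^^^^^^^^^
AttributeError: 'float' object has no attribute 'round'
```

```bash
sed -i 's/o\["opening"\].round(4)/o["opening"]/' c.py; python3 c.py 0.12 pics/w9.png
```

```text
10.05 [-0.3  -0.04  1.66  0.01  1.55 -0.5 ] [-0.   0.7  0.3] 0.055414276629301866
[[[-0.22,0.08,1.05],[-1.5,-1.2,-1.5]]]
1 end [ 0.5803 -0.1004  0.421 ]
[321.7 235.1]
[320.7 185.7]
```

View pics/w9.png

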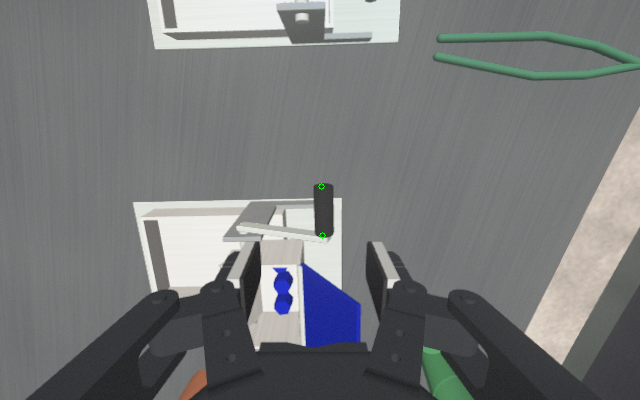

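Request:
{"name": "jog_arm", "arguments": {
  "steps": [
    [[-0.2,0.1,1],[-1.5,-1.2,-1.5]],
    [[0,0,2],[0,0,0]],
    [[0,0,2],[0,0,0]],
    [[0,0,2],[0,0,0]],
    [[0,0,2],[0,0,0]],
    [[0,0,1.5],[0,0,0]],
    [[0,0,0.8],[0,0,0]],
    [[0,0,0],[0,0,0]]
  ]
}}

```text
t: 10.9
tool_pos: [0.5823, -0.104, 0.315]
tool_rot: [1.938, 2.466, 0.001]
contact_force: [-0.4, 1.0, 0.0]
opening: 0.0554
```

```bash
python3 c.py 0 pics/w10.png
```

```text
10.9 [-0.3   0.04  1.78 -0.    1.32 -0.54] [-0.4  1.   0. ] 0.055436022808662666
[[[0.4,-0.12,1.4],[0.2,0.2,0.5]]]
1 end [ 0.5803 -0.1004  0.301 ]
[308.1 303.1]
[308.3 223. ]
```

View pics/w10.png

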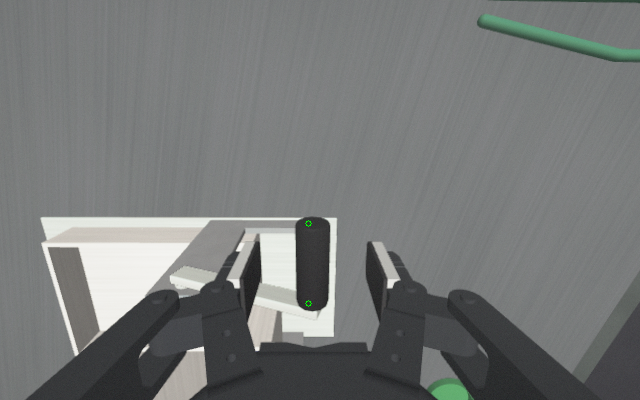

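Request:
{"name": "jog_arm", "arguments": {
  "steps": [
    [[0.2,0,0.5],[0,0,0.3]],
    [[0.1,0,0.5],[0,0,0]],
    [[0,0,0.1],[0,0,0]],
    [[0,0,0],[0,0,0]]
  ]
}}

```text
t: 11.35
tool_pos: [0.583, -0.1012, 0.3075]
tool_rot: [1.94, 2.456, 0.005]
contact_force: [0.3, -1.0, 1.0]
opening: 0.0557
```

Request:
{"name": "jog_arm", "arguments": {
  "steps": [
    [[0,0,0],[0,0,0]],
    [[0,0,0],[0,0,0]],
    [[0,0,0],[0,0,0]],
    [[0,0,0],[0,0,0]],
    [[0,0,0],[0,0,0]],
    [[0,0,0],[0,0,0]]
  ],
  "fingers": -0.75,
  "grip_force": 25
}}

```text
t: 11.95
tool_pos: [0.5817, -0.1017, 0.3085]
tool_rot: [1.943, 2.46, -0.004]
contact_force: [-0.3, -0.8, -0.8]
opening: 0.0173
```

```bash
python3 c.py 0 pics/w11.png
```

```text
11.95 [-0.3   0.05  1.78 -0.01  1.3  -0.53] [-0.3 -0.8 -0.8] 0.01730223485484595
[[[0.16,-0.1,0.74],[0.1,0.4,0.2]]]
1 end [ 0.5803 -0.1004  0.301 ]
[308.9 314. ]
[308.8 231.9]
```

View pics/w11.png

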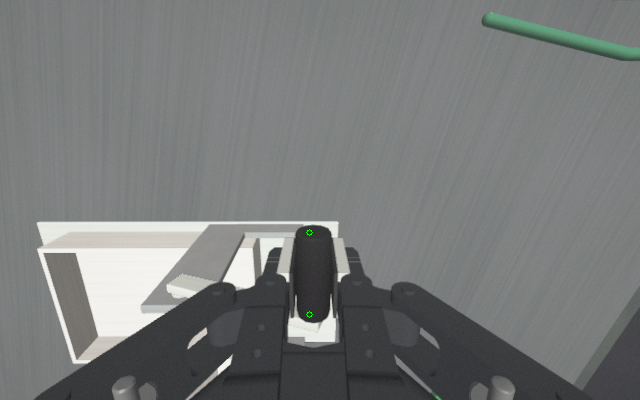

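```bash
cat > arc2.py <<'E'
from h import *
import sys
P0=np.array([0.5817,-0.1017,0.3085]);A0=np.radians(70)
def gr(ph,r=90): return np.array([r*np.sin(A0-ph),0,r*np.cos(A0-ph)])
t1,n=float(sys.argv[1]),int(sys.argv[2])
o,P,Q=state()
d=SR.inv().apply(P-P0)*1000+gr(0)
ph=A0-np.arctan2(d[0],d[2])
print("t",o["t"],"phi",round(ph,3),"r",round(np.hypot(d[0],d[2]),1),"dy",round(d[1],1),"F(st)",SR.inv().apply(o["contact_force"]).round(1),"op",round(o["opening"],4),o["q"].round(2))
D=down(0,-np.pi/2)
plan([(P0+SR.apply((gr(t)-gr(0))/1000),D) for t in np.linspace(ph,t1,n+1)[1:]])
E
python3 arc2.py 0.48 8
```

```text
t 12.0 phi -0.0 r 90.0 dy 0.0 F(st) [-0.4 -0.3 -0.2] op 0.0166 [-0.3   0.05  1.78 -0.01  1.31 -0.53]
[[[-0.01,-0.2,-0.5],[0.1,0.4,0.2]],[[0.0,-0.22,-0.49],[0.0,0.0,-0.0]],[[0.0,-0.26,-0.48],[0.0,0.0,-0.0]],[[0.0,-0.29,-0.45],[0.0,0.0,-0.0]],[[0.0,-0.31,-0.44],[0.0,0.0,-0.0]],[[0.0,-0.34,-0.43],[0.0,0.0,-0.0]],[[0.0,-0.36,-0.39],[0.0,0.0,-0.0]],[[0.0,-0.39,-0.38],[0.0,0.0,-0.0]]]
8 end [ 0.5586 -0.1071  0.3441]
```

Request:
{"name": "jog_arm", "arguments": {
  "steps": [
    [[0,-0.2,-0.5],[0,0,0]],
    [[0,-0.22,-0.5],[0,0,0]],
    [[0,-0.26,-0.48],[0,0,0]],
    [[0,-0.3,-0.45],[0,0,0]]
  ]
}}

```text
t: 12.4
tool_pos: [0.5724, -0.1038, 0.3276]
tool_rot: [1.941, 2.457, 0.002]
contact_force: [3.8, 0.7, -4.3]
opening: 0.0168
```

```bash
python3 arc2.py 0.7 7
python3 - <<'E'
from h import *
cv2.imwrite("pics/s12.png",cv2.resize(ctrl.get_image("side")[30:180,250:450,::-1],None,fx=4,fy=4))
E
```

```text
t 12.4 phi 0.238 r 90.1 dy 0.1 F(st) [ 3.9 -0.2 -4.3] op 0.0168 [-0.31  0.01  1.79 -0.    1.33 -0.54]
[[[-0.01,-0.35,-0.48],[0.4,0.4,0.2]],[[-0.0,-0.38,-0.46],[0.0,0.0,-0.0]],[[-0.0,-0.4,-0.43],[0.0,0.0,-0.0]],[[-0.0,-0.44,-0.41],[0.0,0.0,-0.0]],[[-0.01,-0.45,-0.38],[0.0,0.0,-0.0]],[[0.0,-0.49,-0.34],[0.0,0.0,-0.0]],[[0.0,-0.5,-0.31],[0.0,0.0,-0.0]]]
7 end [ 0.5431 -0.1108  0.3557]
```

View pics/s12.png

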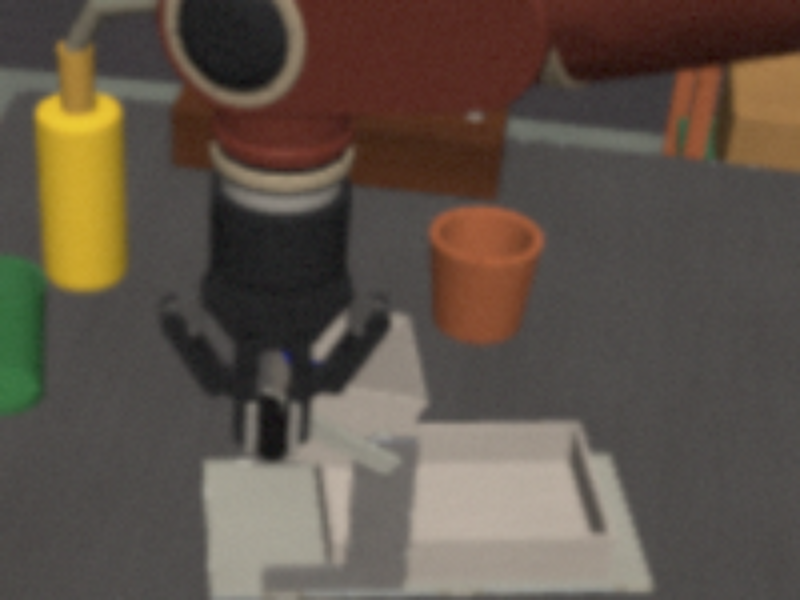

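Request:
{"name": "jog_arm", "arguments": {
  "steps": [
    [[0,-0.35,-0.48],[0,0,0]],
    [[0,-0.38,-0.46],[0,0,0]],
    [[0,-0.4,-0.43],[0,0,0]],
    [[0,-0.44,-0.41],[0,0,0]],
    [[0,-0.45,-0.37],[0,0,0]],
    [[0,-0.49,-0.34],[0,0,0]]
  ]
}}

```text
t: 13.05
tool_pos: [0.5467, -0.1096, 0.3571]
tool_rot: [1.937, 2.453, 0.009]
contact_force: [5.3, 0.9, -2.5]
opening: 0.0166
```

```bash
python3 arc2.py 1.2 8
```

```text
t 13.05 phi 0.672 r 93.1 dy 0.3 F(st) [ 5.3 -0.4 -2.5] op 0.0166 [-0.33 -0.08  1.82 -0.    1.38 -0.57]
[[[-0.03,-0.68,-0.04],[0.8,0.5,0.2]],[[-0.0,-0.53,-0.26],[0.0,0.0,-0.0]],[[-0.0,-0.55,-0.22],[0.0,0.0,-0.0]],[[-0.0,-0.57,-0.19],[0.0,0.0,-0.0]],[[-0.0,-0.57,-0.15],[0.0,0.0,-0.0]],[[-0.0,-0.59,-0.11],[0.0,0.0,-0.0]],[[-0.0,-0.59,-0.07],[0.0,0.0,-0.0]],[[-0.0,-0.59,-0.03],[0.0,0.0,-0.0]]]
8 end [ 0.5013 -0.1206  0.3677]
```

Request:
{"name": "jog_arm", "arguments": {
  "steps": [
    [[0,-0.6,-0.1],[0.5,0.3,0]],
    [[0,-0.54,-0.22],[0.3,0.2,0]],
    [[0,-0.55,-0.2],[0,0,0]],
    [[0,-0.57,-0.17],[0,0,0]],
    [[0,-0.57,-0.13],[0,0,0]],
    [[0,-0.59,-0.1],[0,0,0]]
  ]
}}

```text
t: 13.65
tool_pos: [0.513, -0.1181, 0.3747]
tool_rot: [1.937, 2.453, 0.015]
contact_force: [4.5, 1.4, 2.1]
opening: 0.0167
```

```bash
python3 arc2.py 1.6 8
python3 - <<'E'
from h import *
cv2.imwrite("pics/s13.png",cv2.resize(ctrl.get_image("side")[30:180,250:450,::-1],None,fx=4,fy=4))
E
```

```text
t 13.65 phi 1.079 r 98.0 dy -0.2 F(st) [4.7 0.4 2.1] op 0.0167 [-0.37 -0.17  1.88  0.    1.42 -0.6 ]
[[[0.03,-0.71,0.72],[1.0,0.4,0.2]],[[0.0,-0.58,-0.03],[-0.0,-0.0,-0.0]],[[0.0,-0.59,0.01],[-0.0,-0.0,-0.0]],[[0.0,-0.58,0.05],[-0.0,-0.0,-0.0]],[[0.0,-0.58,0.09],[-0.0,-0.0,-0.0]],[[0.0,-0.58,0.13],[-0.0,-0.0,-0.0]],[[0.0,-0.56,0.16],[-0.0,-0.0,-0.0]],[[-0.0,-0.55,0.2],[-0.0,-0.0,-0.0]]]
8 end [ 0.467  -0.1286  0.3613]
```

View pics/s13.png

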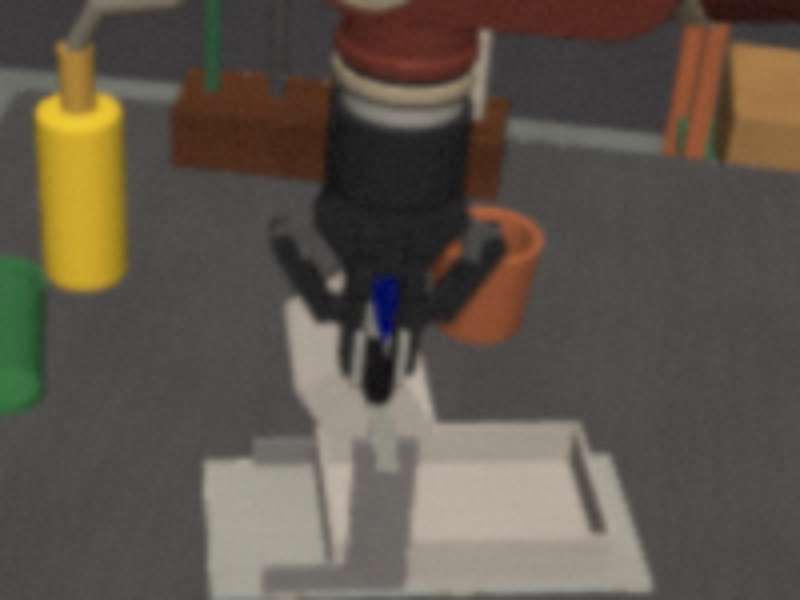

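Request:
{"name": "jog_arm", "arguments": {
  "steps": [
    [[0,-0.4,0.35],[0.5,0.2,0]],
    [[0,-0.58,0.3],[0.4,0.2,0]],
    [[0,-0.58,0.1],[0,0,0]],
    [[0,-0.58,0.12],[0,0,0]],
    [[0,-0.58,0.14],[0,0,0]]
  ]
}}

```text
t: 14.2
tool_pos: [0.4879, -0.1244, 0.3761]
tool_rot: [1.936, 2.453, 0.02]
contact_force: [2.3, 3.0, 7.9]
opening: 0.0168
```

```bash
python3 arc2.py 1.9 8
```

```text
t 14.2 phi 1.343 r 99.1 dy -0.6 F(st) [3.  2.4 7.9] op 0.0168 [-0.4  -0.23  1.93  0.01  1.43 -0.64]
[[[0.07,-0.53,0.99],[1.2,0.3,0.2]],[[-0.0,-0.61,0.14],[-0.0,0.0,0.0]],[[-0.0,-0.6,0.19],[-0.0,0.0,0.0]],[[-0.0,-0.58,0.22],[-0.0,0.0,0.0]],[[-0.0,-0.57,0.26],[-0.0,0.0,0.0]],[[0.0,-0.55,0.31],[-0.0,0.0,0.0]],[[0.0,-0.53,0.34],[-0.0,0.0,0.0]],[[0.0,-0.5,0.37],[-0.0,0.0,0.0]]]
8 end [ 0.4444 -0.134   0.3478]
```

Request:
{"name": "jog_arm", "arguments": {
  "steps": [
    [[0,0,0],[0,0,0]],
    [[0,-0.2,0.3],[0.5,0.1,0]],
    [[0,-0.3,0.4],[0.5,0.1,0]],
    [[0,-0.3,0.3],[0,0,0]]
  ],
  "fingers": -0.42
}}

```text
t: 14.6
tool_pos: [0.4772, -0.1267, 0.3626]
tool_rot: [-1.942, -2.46, 0.012]
contact_force: [0.3, 0.3, -0.1]
opening: 0.0248
```

```bash
python3 arc2.py 1.9 8
python3 - <<'E'
from h import *
cv2.imwrite("pics/s14.png",cv2.resize(ctrl.get_image("side")[30:180,250:450,::-1],None,fx=4,fy=4))
E
```

```text
t 14.6 phi 1.485 r 87.9 dy -0.5 F(st) [ 0.3  0.3 -0.1] op 0.0248 [-0.41 -0.24  1.95 -0.01  1.43 -0.64]
[[[0.05,-0.5,-0.06],[-0.6,-0.0,0.2]],[[-0.0,-0.44,0.15],[-0.0,-0.0,-0.0]],[[-0.0,-0.43,0.18],[-0.0,-0.0,-0.0]],[[-0.0,-0.43,0.2],[-0.0,-0.0,-0.0]],[[-0.0,-0.41,0.23],[-0.0,-0.0,-0.0]],[[-0.0,-0.4,0.24],[-0.0,-0.0,-0.0]],[[-0.0,-0.38,0.26],[-0.0,-0.0,-0.0]],[[-0.0,-0.37,0.29],[-0.0,-0.0,-0.0]]]
8 end [ 0.4444 -0.1339  0.3478]
```

View pics/s14.png

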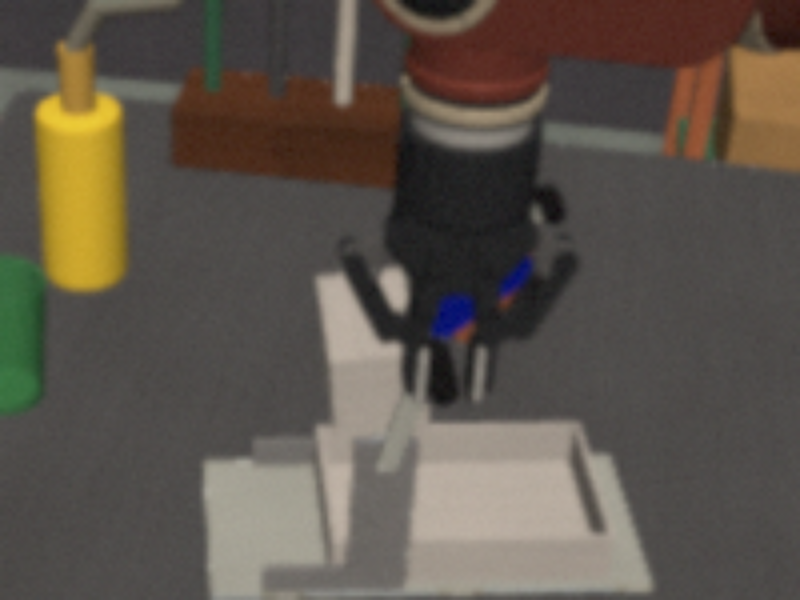

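Request:
{"name": "jog_arm", "arguments": {
  "steps": [
    [[0,-0.5,0],[-0.4,0,0]],
    [[0,-0.5,0.15],[0,0,0]],
    [[0,-0.5,0.2],[0,0,0]],
    [[0,-0.5,0.25],[0,0,0]],
    [[0,-0.5,0.28],[0,0,0]],
    [[0,-0.5,0.3],[0,0,0]],
    [[0,-0.45,0.3],[0,0,0]]
  ]
}}

```text
t: 15.35
tool_pos: [0.4396, -0.1353, 0.3446]
tool_rot: [-1.942, -2.46, 0.007]
contact_force: [-0.7, -0.7, -0.3]
opening: 0.0243
```

```bash
python3 arc2.py 2.15 6
python3 - <<'E'
from h import *
cv2.imwrite("pics/s15.png",cv2.resize(ctrl.get_image("side")[30:180,250:450,::-1],None,fx=4,fy=4))
E
```

```text
t 15.35 phi 1.965 r 90.8 dy -0.2 F(st) [-0.9 -0.5 -0.3] op 0.0243 [-0.46 -0.31  2.05 -0.    1.42 -0.69]
[[[0.02,-0.15,0.25],[-0.5,-0.2,0.2]],[[0.0,-0.19,0.2],[0.0,0.0,-0.0]],[[0.0,-0.19,0.2],[0.0,0.0,-0.0]],[[0.0,-0.19,0.21],[0.0,0.0,-0.0]],[[0.0,-0.17,0.21],[0.0,0.0,-0.0]],[[0.0,-0.17,0.22],[0.0,0.0,-0.0]]]
6 end [ 0.4293 -0.1376  0.3317]
```

View pics/s15.png

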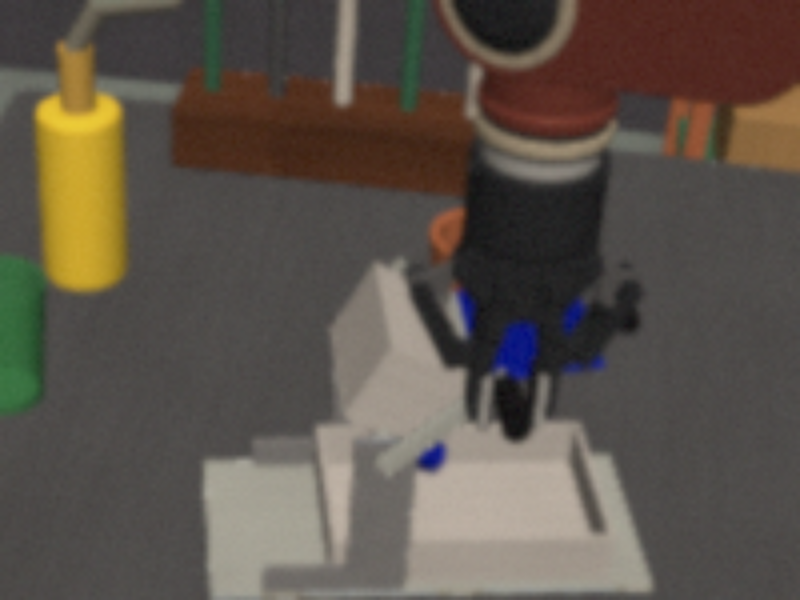

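Request:
{"name": "jog_arm", "arguments": {
  "steps": [
    [[0,-0.3,0.3],[-0.4,0,0]],
    [[0,-0.3,0.3],[0,0,0]],
    [[0,-0.3,0.3],[0,0,0]],
    [[0,-0.3,0.3],[0,0,0]],
    [[0,-0.2,0.2],[0,0,0]],
    [[0,0,0],[0,0,0]],
    [[0,0,0],[0,0,0]]
  ]
}}

```text
t: 16.1
tool_pos: [0.427, -0.1386, 0.3333]
tool_rot: [1.941, 2.459, 0.018]
contact_force: [-0.3, 0.6, -0.1]
opening: 0.0246
```

```bash
python3 arc2.py 2.15 6
python3 - <<'E'
from h import *
cv2.imwrite("pics/s16.png",cv2.resize(ctrl.get_image("side")[30:180,250:450,::-1],None,fx=4,fy=4))
cv2.imwrite("pics/w16.png",ctrl.get_image("wrist")[:,:,::-1])
E
```

```text
t 16.1 phi 2.152 r 92.9 dy -0.6 F(st) [-0.1  0.6 -0.1] op 0.0246 [-0.48 -0.34  2.09  0.01  1.38 -0.72]
[[[0.06,0.23,0.18],[0.8,-0.0,0.2]],[[-0.0,0.01,-0.01],[0.0,-0.0,-0.0]],[[-0.0,-0.0,0.0],[0.0,-0.0,-0.0]],[[-0.0,-0.0,-0.0],[0.0,-0.0,-0.0]],[[-0.0,0.0,-0.0],[0.0,-0.0,-0.0]],[[-0.0,0.0,-0.0],[0.0,-0.0,-0.0]]]
6 end [ 0.4292 -0.1375  0.3316]
```

View pics/s16.png

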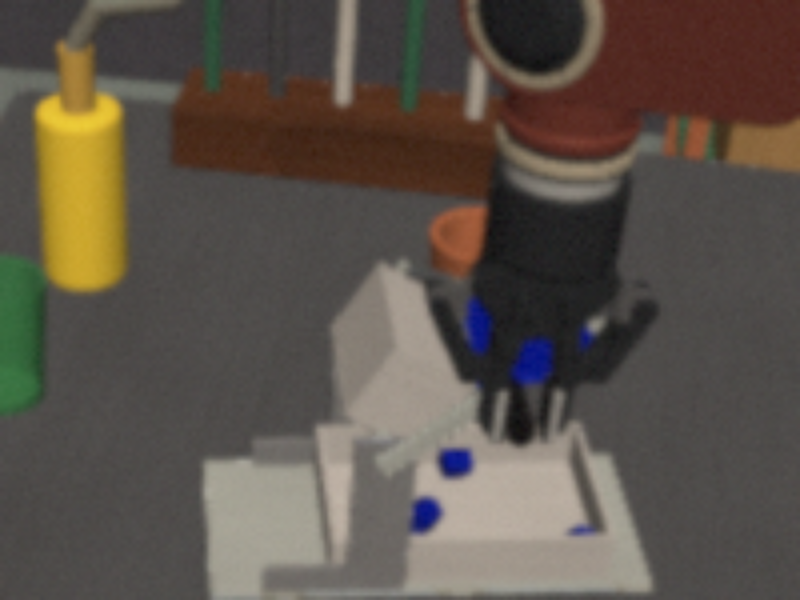

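View pics/w16.png

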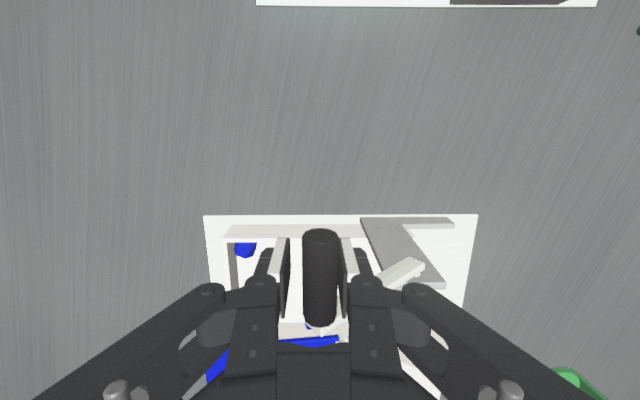

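Request:
{"name": "jog_arm", "arguments": {
  "steps": [
    [[0,0,0],[0,0,0]],
    [[0,0,0],[0,0,0]],
    [[0,0,-1],[0,0,0]],
    [[0,0,-2],[0,0,0]],
    [[0,0,-3],[0,0,0]],
    [[0,0,-3],[0,0,0]],
    [[0,0,-2],[0,0,0]],
    [[0,0,0],[0,0,0]]
  ],
  "fingers": 0
}}

```text
t: 17.0
tool_pos: [0.4248, -0.139, 0.4477]
tool_rot: [1.944, 2.462, 0.015]
contact_force: [0.1, -1.0, -0.4]
opening: 0.0426
```

Request:
{"name": "jog_arm", "arguments": {
  "steps": [
    [[2,0,-1],[0,0,0]],
    [[3,0,-1],[0,0,0]],
    [[4,0,0],[0,0,0]],
    [[4,0,0],[0,0,0]],
    [[4,0,0],[0,0,0]],
    [[2,0,0],[0,0,0]],
    [[0,0,0],[0,0,0]],
    [[0,0,0],[0,0,0]]
  ]
}}

```text
t: 17.8
tool_pos: [0.3783, 0.0512, 0.4633]
tool_rot: [-1.95, -2.461, -0.01]
contact_force: [-0.5, -1.0, 0.7]
opening: 0.0429
```

```bash
python3 - <<'E'
from h import *
o,P,Q=state();print(o["t"],P,o["contact_force"],o["opening"],o["dq"].round(3))
cv2.imwrite("pics/s17.png",cv2.resize(ctrl.get_image("side")[30:180,250:450,::-1],None,fx=4,fy=4))
cv2.imwrite("pics/t17.png",ctrl.get_image("top")[:,:,::-1])
cv2.imwrite("pics/w17.png",ctrl.get_image("wrist")[:,:,::-1])
E
```

```text
17.8 [0.37830905 0.05124516 0.46328813] [-0.47644039 -1.00058051  0.68208059] 0.04287473734199526 [ 0.018 -0.002  0.012  0.004 -0.001  0.003]
```

View pics/s17.png

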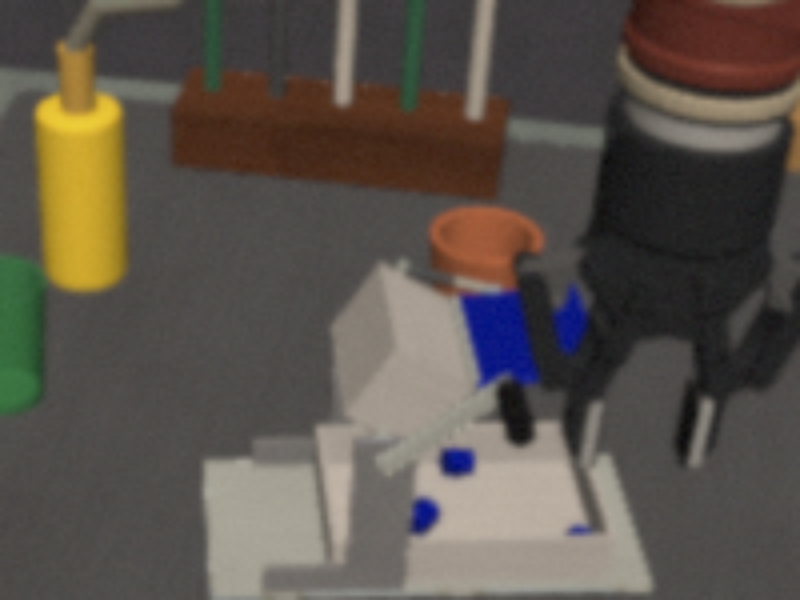

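View pics/t17.png

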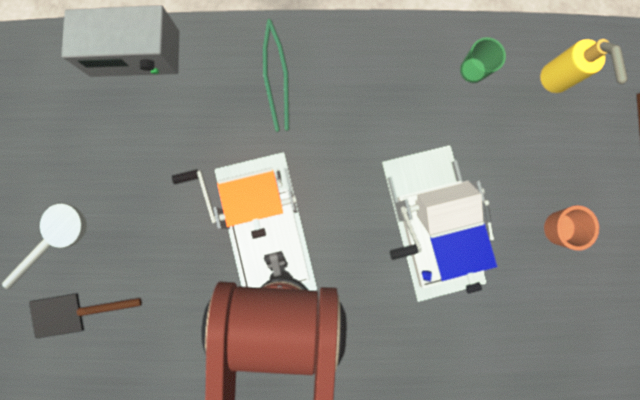

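```bash
python3 - <<'E'
from h import *
g=S(-69,108,173)
# knob at lid 2.2, bin 2.1
a=2.2+0.0283; k=np.array([60-106.04*np.cos(a),145.5+106.04*np.sin(a)-115]);f=2.1
kx=k[0]*np.cos(f)-k[1]*np.sin(f); kz=k[0]*np.sin(f)+k[1]*np.cos(f)
print(k,kx,kz+115)
K=S(kx,0,kz+115)
print("top",proj("top",[g,K]).round(1),"side",proj("side",[g,K]).round(1))
# single chunk ray-plane at z=0.018
cv2.imwrite("pics/s18.png",cv2.resize(ctrl.get_image("side")[80:190,300:440,::-1],None,fx=5.5,fy=5.4))
E
```

```text
[124.80558939 114.43281351] -161.78709210985306 164.96239363511975
top [[402.9 251.8]
 [473.5 287.7]] side [[378.8 132.5]
 [407.  110.3]]
```

View pics/s18.png

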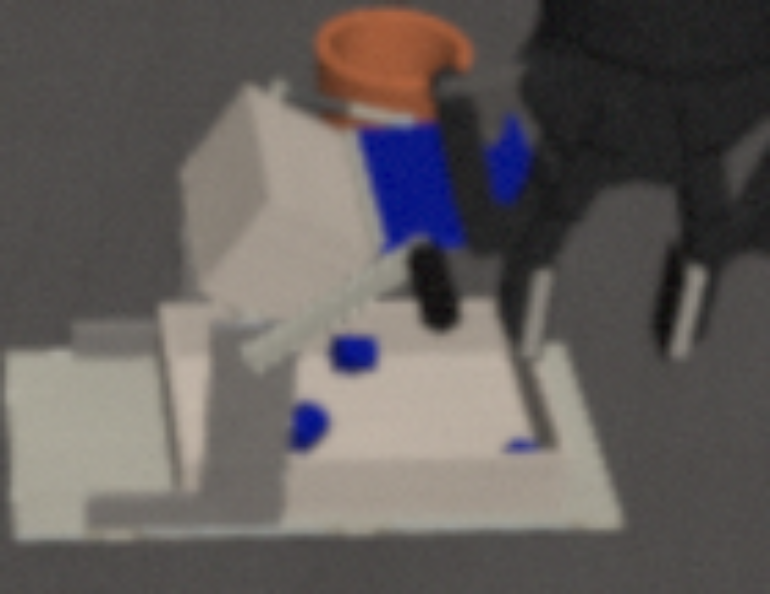

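View pics/w17.png

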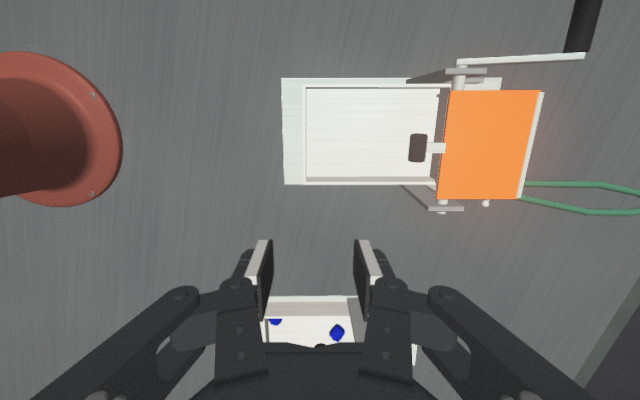

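```bash
python3 -c "
from station import ctrl
print(ctrl.get_obs()['dq'].round(3)); print(ctrl.finish_job())"
```

```text
[-0.001  0.001 -0.006  0.002  0.001 -0.001]
the job is handed in; nothing more can be done
None
```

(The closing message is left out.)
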